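# Mount the roller and thread its axle

## Task

Set the orange-tyred roller down on the two rails between the blue cheeks of the roller stand and let go of it. Then take the axle by its black-and-yellow grip and thread it through the red-ringed bushing, the roller and the far bushing until more than a centimetre of its tip stands out beyond the far cheek, and finish still holding the grip, steady and in line so that the axle is not wedged against the bushings, ready for a clip to be fitted to the tip. Leave the small clear boxes and the tube of needles where they stand.

Things in the scene. Friction and masses are not known exactly. Their poses are not given: they have to be found in the camera images.
- stand: Fixed roller stand. Grey base 100x120x12 mm, origin under its centre on the bench, z up. Two upright blue cheeks, 56 mm wide (x), tops at z = 122 mm, at y = 24 to 36 mm (red-ringed entry side) and y = -36 to -24 mm. Each has a bushing of 14 mm bore, both on one level line along y at x = 0, z = 100 mm. Two rails between the cheeks carry the roller. Position and yaw vary.
- stand_centre (a point): Point on the bushings' common axis midway between the cheeks, 100 mm above the bench; the seated roller's centre belongs here. Axes as the stand. The two rails (8 mm diameter, along y) have their axes at x = +17 and -17 mm, 23.5 mm below this point; a roller lying on them has its bore in line with the bushings.
- entry_mouth (a point): Centre of the entry bushing's outer mouth (red ring round it), at y = +36 mm on the stand, z = 100 mm. The axle goes in here, travelling along the stand's -y.
- far_mouth (a point): Centre of the far bushing's outer mouth, at y = -36 mm on the stand, z = 100 mm; no red ring.
- roller: Loose roller with orange tyre and aluminium hub, 50 mm in diameter, 40 mm long, through-bore 18 mm, 0.15 kg (varies). Origin: its centre; its y axis is the axis of the roller (level). It waits on the chock with its centre 38 mm above the bench and is gripped across its 50 mm diameter from above.
- chock: Fixed wooden chock under the waiting roller: 42x70x12 mm with two dark rails along its y axis; origin under its centre, on the bench. The roller lies along its y axis, at its middle.
- axle: Loose axle, 0.12 kg (varies). Grip, black with yellow stripes: 60 mm long (y), 16 wide (x), 24 tall (z); origin at its centre. Steel shank, 10 mm diameter, along -y: 14 mm brass collar at y = -30 to -34 mm, tip (12 mm taper) at y = -140 mm; centre of mass near y = -65 mm. Lies level on the rack, axis 55 mm above the bench, the grip overhanging the rack's end.
- axle_tip (a point): Point of the axle's tapered tip, 140 mm from the grip's centre along the axle's -y axis.
- rack: Fixed wooden rack with two V notches that carry the axle's shank: base 50x100x10 mm, notches at y = +37 and -37 mm, tops of the V arms about 58 mm above the bench. Origin: centre of its underside. The axle lies along the rack's y axis, its grip's centre at y = +82 mm, x = 0.
- needle_tube: Bystander: clear tube of needles, 39 mm wide, 71 mm tall; loose. Origin under its centre. Leave it where it stands.
- clear_box0: Bystander: small clear box, 35x35x54 mm; loose. Origin under its centre. Leave it where it stands.
- clear_box1: Bystander: small clear box, 35x35x40 mm; loose. Origin under its centre. Leave it where it stands.

How it is judged:
On the way, in this order (a step that is already met when the one before it is completed fails the run):
1. the roller lies on the rails in line with the bushings, let go, with the axle not yet in (distance between roller and stand_centre below 0.007 m and angle between the y axis of roller and the y axis of stand, either way round below 0.12 rad and contact force between the fingers and roller below 0.1 N and linear speed of roller below 0.03 m/s and y of axle_tip in the frame of stand_centre above 0.045 m), for 0.2 s.
2. the axle's tip has come through the red-ringed bushing, in line (x of axle_tip in the frame of stand_centre between -0.006 and 0.006 m and z of axle_tip in the frame of stand_centre between -0.006 and 0.006 m and y of axle in the frame of stand_centre above 0.05 m and angle between the y axis of axle and the y axis of stand, either way round below 0.09 rad and y of axle_tip in the frame of stand_centre between -0.03 and 0.026 m), for 0.1 s.
At the end, for the whole second after the job is handed in: Roller on the rails (centre within 7 mm, axis within 0.12 rad of the bushings' line); axle in from the red-ringed side through both, tip over 10 mm past the far cheek, within 6 mm and 0.09 rad of the line, still, under 15 N on the stand; fingers grip it with over 3 N and do not touch the roller (distance between roller and stand_centre below 0.007 m and angle between the y axis of roller and the y axis of stand, either way round below 0.12 rad and x of axle_tip in the frame of stand_centre between -0.006 and 0.006 m and z of axle_tip in the frame of stand_centre between -0.006 and 0.006 m and y of axle in the frame of stand_centre above 0.05 m and angle between the y axis of axle and the y axis of stand, either way round below 0.09 rad and y of axle_tip in the frame of stand_centre below -0.046 m and contact force between the fingers and axle above 3 N and linear speed of axle below 0.02 m/s and contact force between axle and stand below 15 N and contact force between the fingers and roller below 0.1 N); the arm keeps its last pose, push and grip.
It fails at once if the clear tube of needles is moved more than 3 cm (distance of needle_tube from where it was at the start of the episode above 0.03 m).
It fails at once if the small clear box is moved more than 3 cm (distance of clear_box0 from where it was at the start of the episode above 0.03 m).
It fails at once if the small clear box is moved more than 3 cm (distance of clear_box1 from where it was at the start of the episode above 0.03 m).
It also fails if it takes over 56 s, if anything falls off the work surface, if the arm or the gripper's body presses on something with over 40 N, if the wrist force passes 120 N, or if a joint passes its speed limit or range.

## Robot

A 6-joint arm with a two-finger parallel gripper is mounted at the origin on a cart in front of the work surface, level with it; the furniture and walls round the work are solid. World frame = base frame: x ahead of the robot, y to its left, z up, the work surface at z = 0. Lengths are in m, angles in rad, forces in N, time in s.
With the tool pointing down it reaches from about 0.325 to 0.9 m from the base axis. Payload 3.5 kg.
Tool frame: the origin (TCP) lies on the centre line of the jaws, within the pads' length; the fingertips stand 14 mm ahead of it and the grasp point (between the pads) lies 5 mm behind it (tcp_to_tips is the distance from the TCP to the fingertips, in m); z points along the fingers, y is the line along which they close (so a half turn about z gives the same grasp; the last joint's range is limited). The gripper opens to 85 mm and grips with 20 to 120 N. Pads are 22 mm wide; open, the fingers measure 114 mm over their backs; the gripper's body (76 mm by 85 mm) begins 54 mm behind the grasp point. The pads swing forward as they close: fully open they stand 13 mm farther back than shut.
Start: joints at [1.23, 0.276, -0.026, 1.268, 0, 1.467], TCP at [0.147, 0.607, 0.245] pointing down, gripper open.
Joint ranges: [-3.12, 3.12], [-0.85, 1.88], [-1.08, 1.24], [-1.95, 2.15], [-1.57, 1.53], [-3.14, 3.14]. Speed limits (rad/s): [2.57, 2.57, 3.14, 3.14, 3.14, 3.14].

## Interface

Orientations are given as a unit quaternion [w, x, y, z].
In Python, from bench import sense, capture, hand_in, tcp_to_tips gives the robot as it stands.
- The arm moves only by the tool nudge_tcp, called after ">>>" as name(argument=value, ...) on one line, values as JSON. Schema: {"type":"object","properties":{"rows":{"type":"array","items":{"type":"array","prefixItems":[{"type":"array","items":{"type":"number"},"minItems":3,"maxItems":3},{"type":"number"},{"type":"number"}],"minItems":3,"maxItems":3},"minItems":1,"maxItems":12},"squeeze":{"type":"number"},"only":{"type":"string"},"quiet":{"type":"boolean"},"lines":{"type":"string"}},"required":["rows"],"additionalProperties":false}. rows is a list of rows, 1 to 12 of them, each written [[dx, dy, dz], turn, opening]: dx, dy, dz in fractions of the full range, 1 being 1 m, then a turn about the tool's z in a scale on which 1.0 is pi rad, then the finger opening in m; each row is the pose to reach, as a shift and turn from the pose commanded when the call began, along the tool's axes at that moment; what a row does not reach only later rows make up. A row lasts 1/10 s, in which the tool goes at most 0.05 m and 0.15 rad, less where a joint would pass 70% of its speed; a pose out of reach is approached as far as the arm can. The fingers move at their own pace and stop on an object; squeeze is the grip in N (left out, the last holds). Time passes only in rows, so rows that do not move let the fingers close. The tool returns the time, the measured TCP pose, the force, the opening and the grip force at its end. only (a regular expression) keeps the lines of the reply that match it, lines (a string "A,B") keeps lines A to B, and quiet returns only ok. Input that does not fit is refused with a message, and nothing moves.
- sense(): the state, without advancing time (a new reading comes with each control period).
- capture(name): name is "scene" or "top" or "wrist"; returns a dict with "frame" (480x640x3 uint8, red, green, blue), "fx", "fy", "cx", "cy" (pixels), "R" (3x3) and "t" (3): a world point X has camera coordinates R X + t; the wrist camera has in their place "hand_eye" (4x4, takes a point from camera to tool coordinates, whose origin is the TCP and whose axes are the flange's). Camera axes: x right, y down, z forward; pixel columns grow to the right and rows downward; lengths in m; the calibration is good to about 2 mm. A picture is of the moment at which its call begins: read the wrist's pose just before it. There is no depth.
- hand_in(): hands the job in; it is judged then, once.
The state is a dict: "t": time; "joint_positions": joint angles; "dq": joint speeds; "tau": joint torques, N m; "tool_pos": TCP position; "ee_rot": TCP orientation; "contact_force": force on the tool from outside, world axes, zero at the start; "torque": the same for the moment, N m; "width": finger opening in m; "grip_force": force on a finger pad.
Only numpy, scipy, OpenCV 4.12 (cv2) and the standard library are available. Lean on these libraries where they do the work, as an engineer would, in place of code of your own. Each camera call takes 0.05 s, during which the arm holds its last target. There are 200 camera calls.

## Working session

There is one attempt and no reset: what is moved stays moved. The work goes in short steps, Python scripts to look and compute and a tool call to move; the robot and the scene stay as the last step left them, time stands still between calls to the robot, and variables do not carry over. Pictures are saved under pics/ and viewed, at most 10 in all, crops included, and the job is handed in when it is done.

```bash
ls; mkdir -p pics; python3 - <<'E'
from bench import *
import cv2,pickle
s=sense();print({k:s[k] for k in('t','tool_pos','ee_rot','width','contact_force')},tcp_to_tips)
d={}
for n in('scene','top','wrist'):
    c=capture(n);d[n]=c;cv2.imwrite(f'pics/{n}0.png',c['frame'][:,:,::-1]);print(n,c['fx'],c['cx'],c['cy'],c.get('R'),c.get('t'),c.get('hand_eye'))
pickle.dump(d,open('c0.pkl','wb'))
E
```

```text
pics
{'t': 0.0, 'tool_pos': array([0.1469791 , 0.60671928, 0.24416629]), 'ee_rot': array([-2.56705755e-04,  1.18617344e-01,  9.92939443e-01, -1.05959316e-03]), 'width': 0.08551302294364863, 'contact_force': array([0.30615115, 0.33863657, 0.20958908])} 0.014
scene 535.2238261398921 316.2971307201924 243.60383797114494 [[ 0.86590463 -0.50020177  0.00271282]
 [-0.20106953 -0.35302931 -0.91375125]
 [ 0.4580177   0.79067597 -0.40626505]] [-0.48533416  0.21087976  0.8390997 ] None
top 601.4933744991739 321.843459137324 230.99700778135804 [[-0.019345   -0.99981162  0.00158129]
 [-0.98285136  0.01872671 -0.18344624]
 [ 0.18338207 -0.00510294 -0.98302847]] [0.02696301 0.54104713 1.34719972] None
wrist 351.93920502803866 321.8181072828219 241.55182819149383 None None [[ 1.01587791e-03 -9.58114169e-01 -2.86384718e-01  7.16718167e-02]
 [ 9.99999475e-01  1.01080885e-03  1.65536393e-04  6.25341051e-05]
 [ 1.30877444e-04 -2.86384736e-01  9.58114694e-01 -1.27237553e-01]
 [ 0.00000000e+00  0.00000000e+00  0.00000000e+00  1.00000000e+00]]
```

View pics/scene0.png

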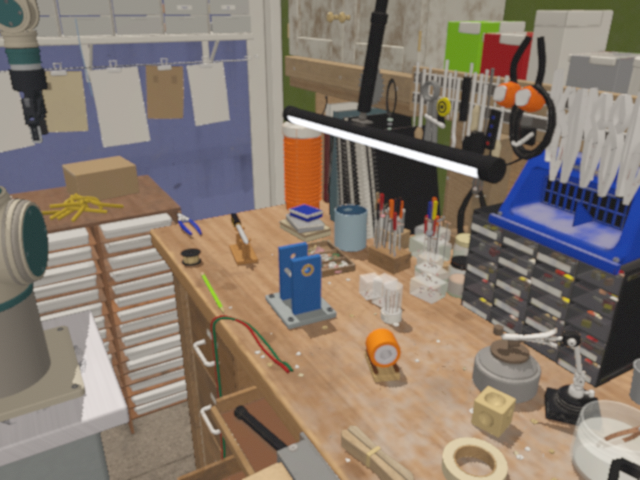

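View pics/top0.png

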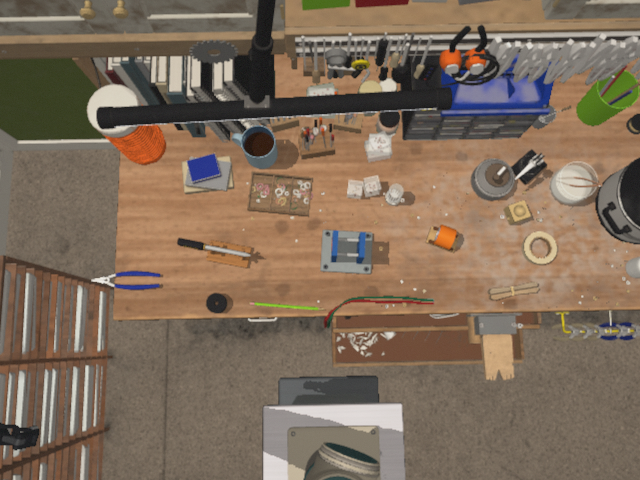

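```bash
python3 - <<'E'
import cv2,numpy as np
t=cv2.imread('pics/top0.png');s=cv2.imread('pics/scene0.png')
def cr(im,u,v,w,h,W,H): return cv2.resize(im[v:v+h,u:u+w],(W,H),interpolation=cv2.INTER_CUBIC)
a=cr(t,170,220,100,75,400,300);b=cr(t,310,215,100,75,400,300)
c=cr(t,400,205,100,75,400,300);d=cr(s,260,230,100,100,300,300)
e=cr(s,350,315,60,80,225,300);f=cr(s,220,205,50,66,225,300)
cv2.imwrite('pics/comp.png',np.vstack([np.hstack([a,b]),np.hstack([c,cr(s,260,230,100,100,400,300)])]))
cv2.imwrite('pics/comp2.png',np.hstack([cr(s,350,315,60,80,400,533),cr(s,215,200,60,80,400,533)]))
E
```

```text
(no output)
```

View pics/comp.png

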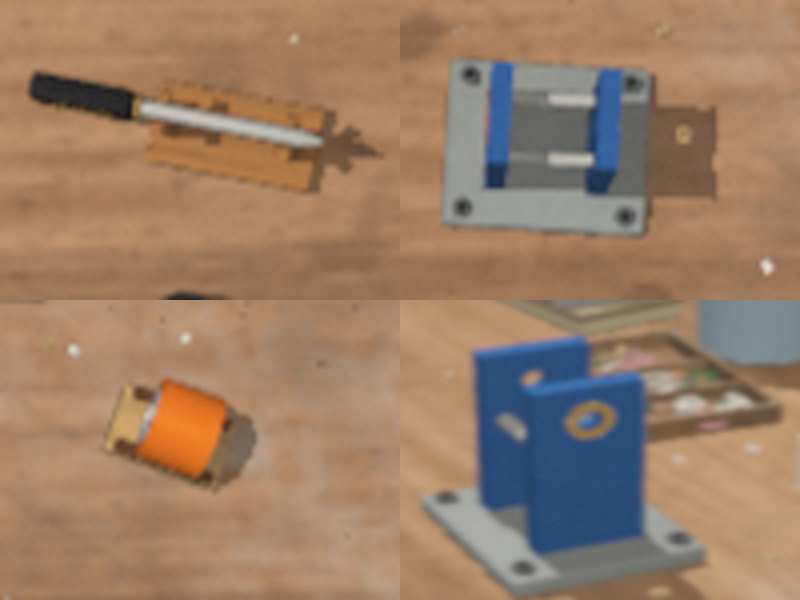

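View pics/comp2.png

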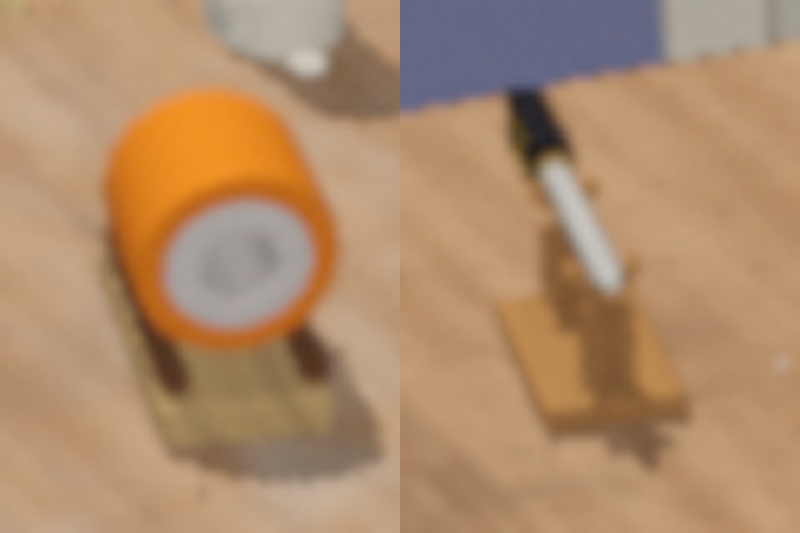

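```bash
cat > h.py <<'E'
import numpy as np,cv2,pickle
from scipy.optimize import least_squares
from scipy.spatial.transform import Rotation as Ro
D=pickle.load(open('c0.pkl','rb'))
def wristcam(c,s):
    q=s['ee_rot'];T=np.eye(4);T[:3,:3]=Ro.from_quat([*q[1:],q[0]]).as_matrix();T[:3,3]=s['tool_pos']
    M=np.linalg.inv(T@c['hand_eye']);c=dict(c);c['R']=M[:3,:3];c['t']=M[:3,3];return c
def proj(c,X):
    p=np.atleast_2d(X)@np.array(c['R']).T+c['t'];return np.c_[c['fx']*p[:,0]/p[:,2]+c['cx'],c['fy']*p[:,1]/p[:,2]+c['cy']]
def W(p,L): # p=x,y,z,yaw
    c,s=np.cos(p[3]),np.sin(p[3]);L=np.atleast_2d(L);return L@np.array([[c,s,0],[-s,c,0],[0,0,1]])+np.array(p[:3])
def fit(obs,p0): # obs: list of (cam,localpt,uv)
    f=lambda p:np.concatenate([(proj(c,W(p,l))-uv).ravel() for c,l,uv in obs])
    r=least_squares(f,p0,loss='soft_l1');return r.x,np.abs(f(r.x)).reshape(-1,2).round(1)
def tri(obs):
    return least_squares(lambda p:np.concatenate([(proj(c,p)-uv).ravel() for c,uv in obs]),[.5,0,.05]).x
def ray(c,uv,z):
    R=np.array(c['R']);o=-R.T@c['t'];d=R.T@np.array([(uv[0]-c['cx'])/c['fx'],(uv[1]-c['cy'])/c['fy'],1]);return o+d*(z-o[2])/d[2]
E
python3 - <<'E'
from h import *
t,s=D['top'],D['scene']
A=lambda u,v:(170+u/4,220+v/4)
B=lambda u,v:(310+(u-400)/4,215+v/4)
C=lambda u,v:(400+u/4,205+(v-300)/4)
S=lambda u,v:(260+(u-400)/4,230+(v-300)/4)
E1=lambda u,v:(350+u*.15,315+v*.15)
F=lambda u,v:(215+(u-400)*.15,200+v*.15)
obs=[(t,(50,60,12),B(452,60)),(t,(50,-60,12),B(652,70)),(t,(-50,-60,12),B(645,232)),(t,(-50,60,12),B(443,220)),
(t,(28,36,122),B(492,63)),(t,(28,24,122),B(513,63)),(t,(-28,36,122),B(487,163)),(t,(-28,24,122),B(508,163)),
(t,(28,-24,122),B(600,70)),(t,(28,-36,122),B(621,70)),(t,(-28,-24,122),B(592,170)),(t,(-28,-36,122),B(613,170)),
(s,(0,-36,100),S(590,420)),(s,(-28,-36,122),S(527,387)),(s,(28,-36,122),S(643,375)),(s,(-50,-60,12),S(520,583)),(s,(-50,60,12),S(423,497)),(s,(50,-60,12),S(703,550))]
obs=[(c,np.array(l)/1e3,uv) for c,l,uv in obs]
p,r=fit(obs,[.5,-.03,0,0]);print('stand',p.round(4));print(r.tolist())
tip=tri([(t,A(322,141)),(s,F(615,288))]);gf=tri([(t,A(137,105)),(s,F(552,158))]);gr=tri([(t,A(33,86)),(s,F(525,95))])
print('tip',tip,'gf',gf,'gr',gr,np.linalg.norm(tip-gf),np.linalg.norm(gf-gr))
for z in(.055,):print(ray(t,A(322,141),z),ray(t,A(137,105),z),ray(t,A(33,86),z),ray(s,F(615,288),z))
obs=[(t,(21,35,12),C(125,385)),(t,(-21,35,12),C(105,448)),(t,(-21,-35,12),C(213,490)),(s,(-21,-35,12),E1(170,440)),(s,(21,-35,12),E1(330,415)),(s,(0,-20,38),E1(238,262))]
obs=[(c,np.array(l)/1e3,uv) for c,l,uv in obs]
p,r=fit(obs,[.5,-.25,0,-.3]);print('chock',p.round(4));print(r.tolist())
print('roller z', tri([(t,C(182,428)),(s,E1(225,205))]))
for u,v in((322,288),(385,305)):print(u,v)
# bystanders at top view, base approx
for uv in((355,195),(373,193),(396,203)):print(ray(t,uv,0))
E
```

```text
stand [ 0.4962 -0.0406  0.0203 -0.0668]
[[1.0, 1.2], [0.0, 1.3], [0.4, 0.5], [0.7, 1.0], [0.3, 1.0], [0.0, 0.7], [0.2, 0.4], [0.1, 0.2], [0.4, 1.4], [0.7, 1.2], [1.4, 0.9], [1.8, 0.6], [1.9, 0.3], [0.8, 0.4], [1.1, 3.1], [3.9, 14.1], [3.8, 6.6], [0.0, 9.9]]
tip [0.48787589 0.18137051 0.05420151] gf [0.50961754 0.287043   0.05956747] gr [0.52229459 0.34627365 0.06147392] 0.10801930204021114 0.06060207853643125
[0.48700395 0.1815253  0.055     ] [0.50997083 0.28804556 0.055     ] [0.52221141 0.34815829 0.055     ] [0.487937   0.17960609 0.055     ]
chock [ 0.5245 -0.2716 -0.0052 -0.3631]
[[0.0, 0.2], [0.4, 0.3], [0.6, 0.4], [1.2, 1.2], [1.0, 0.2], [0.0, 4.5]]
roller z [ 0.52500618 -0.27244786  0.04345173]
322 288
385 305
[ 0.63840759 -0.06613415  0.        ]
[ 0.64258777 -0.1101368   0.        ]
[ 0.61653582 -0.16513066  0.        ]
```

```bash
python3 - <<'E'
from h import *
t,s=D['top'],D['scene']
B=lambda u,v:(310+(u-400)/4,215+v/4)
S=lambda u,v:(260+(u-400)/4,230+(v-300)/3)
obs=[(t,(50,60,12),B(452,60)),(t,(50,-60,12),B(652,70)),(t,(-50,-60,12),B(645,232)),(t,(-50,60,12),B(443,220)),
(t,(28,36,122),B(492,63)),(t,(28,24,122),B(513,63)),(t,(-28,36,122),B(487,163)),(t,(-28,24,122),B(508,163)),
(t,(28,-24,122),B(600,70)),(t,(28,-36,122),B(621,70)),(t,(-28,-24,122),B(592,170)),(t,(-28,-36,122),B(613,170)),
(s,(0,-36,100),S(590,420)),(s,(-28,-36,122),S(527,387)),(s,(28,-36,122),S(643,375)),(s,(-50,-60,12),S(520,583)),(s,(-50,60,12),S(423,497)),(s,(50,-60,12),S(703,550))]
obs=[(c,np.array(l)/1e3,uv) for c,l,uv in obs]
p,r=fit(obs,[.5,-.03,0,0]);print('stand',p.round(4));print(r.tolist())
from bench import sense
q=sense()['ee_rot'];R=Ro.from_quat([*q[1:],q[0]]).as_matrix();print(R.round(3))
x=np.array([.5245,-.2716,.30])-sense()['tool_pos'];print('tool shift',R.T@x)
for y in(-.363,-.067,.205):
  print(y,R.T@np.array([np.cos(y),np.sin(y),0]))
E
```

```text
stand [ 4.984e-01 -4.130e-02 -3.000e-04 -7.710e-02]
[[0.5, 0.8], [0.3, 0.4], [0.3, 0.8], [0.7, 0.8], [0.0, 0.4], [0.2, 0.1], [0.2, 0.2], [0.1, 0.1], [0.2, 0.6], [0.4, 0.3], [1.0, 0.4], [1.2, 0.1], [0.8, 0.1], [0.5, 2.8], [0.0, 1.0], [2.8, 0.2], [2.0, 0.9], [0.8, 1.3]]
[[-0.972  0.236 -0.001]
 [ 0.236  0.972 -0.002]
 [ 0.    -0.002 -1.   ]]
tool shift [-0.57376368 -0.76491778 -0.05435986]
-0.363 [-9.92171678e-01 -1.24881381e-01  3.53374909e-05]
-0.067 [-9.85450473e-01  1.69962156e-01 -4.80546291e-04]
0.205 [-0.90355896  0.42846279 -0.00091877]
```

The manual's scale: turns go in shares of pi rad. Converting my numbers, 1.696 rad is 0.5399.

```bash
cat > ts.py <<'E'
# ts.py x y z yaw_of_tool_y : remaining shift in tool axes
import sys
from h import *
from bench import sense
s=sense();q=s['ee_rot'];R=Ro.from_quat([*q[1:],q[0]]).as_matrix()
g=[float(a) for a in sys.argv[1:5]]
y=np.arctan2(R[1,1],R[0,1]);d=(y-g[3]+np.pi/2)%np.pi-np.pi/2
print('t',round(s['t'],2),'pos',s['tool_pos'].round(4),'yawy',round(y,3),'tilt',R[:,2].round(4),'w',round(s['width'],4),'F',s['contact_force'].round(1))
print('shift',(R.T@(np.array(g[:3])-s['tool_pos'])).round(4),'turn',round(d,4))
E
```

>>> nudge_tcp(rows=[[[-0.574, -0.765, 0], 0.5399, 0.085], [[-0.574, -0.765, 0], 0.5399, 0.085], [[-0.574, -0.765, 0], 0.5399, 0.085], [[-0.574, -0.765, 0], 0.5399, 0.085], [[-0.574, -0.765, 0], 0.5399, 0.085], [[-0.574, -0.765, 0], 0.5399, 0.085], [[-0.574, -0.765, 0], 0.5399, 0.085], [[-0.574, -0.765, 0], 0.5399, 0.085], [[-0.574, -0.765, 0], 0.5399, 0.085], [[-0.574, -0.765, 0], 0.5399, 0.085], [[-0.574, -0.765, 0], 0.5399, 0.085], [[-0.574, -0.765, 0], 0.5399, 0.085]])

```text
t: 1.35
tool_pos: [0.3843, 0.0542, 0.2454]
ee_rot: [0.0, 0.824, 0.566, 0.0]
contact_force: [2.2, 0.9, -0.1]
width: 0.0847
grip_force: 0.0
```

```bash
python3 ts.py .5245 -.2716 .24 -.363
```

```text
t 1.35 pos [0.3843 0.0542 0.2454] yawy -0.367 tilt [ 8.e-04  2.e-04 -1.e+00] w 0.0847 F [ 2.2  0.9 -0.1]
shift [-0.2538  0.2477  0.0054] turn -0.0038
```

>>> nudge_tcp(rows=[[[-0.254, 0.248, 0.03], 0, 0.085], [[-0.254, 0.248, 0.03], 0, 0.085], [[-0.254, 0.248, 0.04], 0, 0.085], [[-0.254, 0.248, 0.05], 0, 0.085], [[-0.254, 0.248, 0.06], 0, 0.085], [[-0.254, 0.248, 0.07], 0, 0.085], [[-0.254, 0.248, 0.08], 0, 0.085], [[-0.254, 0.248, 0.08], 0, 0.085], [[-0.254, 0.248, 0.08], 0, 0.085]])

```text
t: 2.25
tool_pos: [0.5253, -0.2706, 0.1631]
ee_rot: [-0.002, 0.824, 0.567, -0.001]
contact_force: [-0.2, 0.6, 1.9]
width: 0.0849
grip_force: 0.0
```

```bash
python3 ts.py .5245 -.2716 .033 -.363; python3 - <<'E'
from bench import *
import pickle,cv2
s=sense();c=capture('wrist');pickle.dump((c,s),open('w1.pkl','wb'));cv2.imwrite('pics/w1.png',c['frame'][:,:,::-1])
E
```

```text
t 2.25 pos [ 0.5253 -0.2706  0.1631] yawy -0.365 tilt [-0.0029  0.0019 -1.    ] w 0.0849 F [-0.2  0.6  1.9]
shift [-1.300e-03  1.000e-04  1.301e-01] turn -0.0024
```

View pics/w1.png

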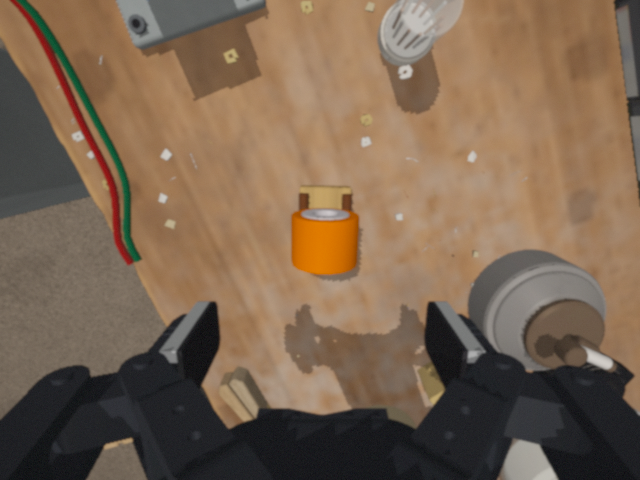

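```bash
python3 - <<'E'
from h import *
c,s=pickle.load(open('w1.pkl','rb'));c=wristcam(c,s)
a=np.linspace(0,2*np.pi,73)
def sil(p):
    L=np.array([[.025*np.cos(x),y,.025*np.sin(x)] for y in(-.02,.02) for x in a]);P=proj(c,W(p,L));return np.array([P[:,0].min(),P[:,0].max(),P[73:,1].min(),P[:,1].max()])
ob=np.array([291,358.5,207,275])
p=[.5245,-.2716,.038,-.363];print(sil(p))
r=least_squares(lambda x:sil([x[0],x[1],x[2],-.363])-ob,[.5245,-.2716,.038],diff_step=1e-3);print(r.x,r.fun)
q=s['ee_rot'];R=Ro.from_quat([*q[1:],q[0]]).as_matrix();print(R.T@(r.x-s['tool_pos']))
E
```

```text
[285.75613505 354.41817173 207.3593448  277.89388111]
[ 0.52742303 -0.27352277  0.03129039] [ 0.28713759 -0.28694066 -0.30796095  0.26895107]
[-0.00204213  0.00350552  0.13183183]
```

>>> nudge_tcp(rows=[[[-0.002, 0.0035, 0.04], 0, 0.085], [[-0.002, 0.0035, 0.08], 0, 0.085], [[-0.002, 0.0035, 0.11], 0, 0.085], [[-0.002, 0.0035, 0.128], 0, 0.085], [[-0.002, 0.0035, 0.128], 0, 0.085], [[-0.002, 0.0035, 0.128], 0, 0.04], [[-0.002, 0.0035, 0.128], 0, 0.04], [[-0.002, 0.0035, 0.128], 0, 0.04], [[-0.002, 0.0035, 0.128], 0, 0.04], [[-0.002, 0.0035, 0.128], 0, 0.04], [[-0.002, 0.0035, 0.128], 0, 0.04]], squeeze=40)

```text
t: 3.4
tool_pos: [0.5277, -0.2722, 0.0396]
ee_rot: [-0.0, 0.823, 0.568, -0.0]
contact_force: [-4.8, 2.3, 8.0]
width: 0.0483
grip_force: 40.2
```

```bash
python3 ts.py .4984 -.0413 .095 -.077
```

```text
t 3.4 pos [ 0.5277 -0.2722  0.0396] yawy -0.363 tilt [-9.e-04 -1.e-04 -1.e+00] w 0.0483 F [-4.8  2.3  8. ]
shift [ 0.2054 -0.1094 -0.0554] turn -0.2859
```

>>> nudge_tcp(rows=[[[0, 0, 0], 0, 0.06], [[0, 0, 0.002], 0, 0.06], [[0, 0, 0.002], 0, 0.06], [[0, 0, 0.002], 0, 0.06]], squeeze=40)

```text
t: 3.8
tool_pos: [0.5286, -0.2726, 0.0354]
ee_rot: [0.0, 0.823, 0.568, 0.0]
contact_force: [0.3, -0.1, -0.0]
width: 0.0603
grip_force: 0.0
```

```bash
python3 ts.py .4984 -.0413 .095 -.077
```

```text
t 3.8 pos [ 0.5286 -0.2726  0.0354] yawy -0.363 tilt [ 4.e-04 -2.e-04 -1.e+00] w 0.0603 F [ 0.3 -0.1 -0. ]
shift [ 0.2055 -0.1103 -0.0596] turn -0.286
```

>>> nudge_tcp(rows=[[[0, 0, 0.005], 0, 0.06], [[0, 0, 0.005], 0, 0.06], [[0, 0, 0.005], 0, 0.04], [[0, 0, 0.005], 0, 0.04], [[0, 0, 0.005], 0, 0.04], [[0, 0, 0.005], 0, 0.04], [[0, 0, 0.005], 0, 0.04]], squeeze=40)

```text
t: 4.5
tool_pos: [0.5265, -0.2717, 0.0299]
ee_rot: [-0.002, 0.823, 0.568, -0.001]
contact_force: [-5.4, 1.9, 4.3]
width: 0.0496
grip_force: 41.0
```

```bash
python3 ts.py .4984 -.0413 .095 -.077
```

```text
t 4.5 pos [ 0.5265 -0.2717  0.0299] yawy -0.363 tilt [-0.0037  0.0013 -1.    ] w 0.0496 F [-5.4  1.9  4.3]
shift [ 0.2054 -0.1084 -0.0647] turn -0.2862
```

Converted, -0.286 rad is -0.091.

>>> nudge_tcp(rows=[[[0, 0, -0.04], 0, 0.04], [[0, 0, -0.08], 0, 0.04], [[0, 0, -0.12], 0, 0.04], [[0.04, -0.02, -0.145], -0.0191, 0.04], [[0.08, -0.04, -0.145], -0.0382, 0.04], [[0.12, -0.06, -0.145], -0.0573, 0.04], [[0.16, -0.08, -0.145], -0.0764, 0.04], [[0.19, -0.1, -0.145], -0.091, 0.04], [[0.205, -0.109, -0.145], -0.091, 0.04], [[0.205, -0.109, -0.145], -0.091, 0.04], [[0.205, -0.109, -0.145], -0.091, 0.04]], squeeze=40)

```text
t: 5.6
tool_pos: [0.4997, -0.0421, 0.1752]
ee_rot: [0.001, 0.734, 0.68, 0.0]
contact_force: [0.0, -0.6, -2.2]
width: 0.0495
grip_force: 42.7
```

```bash
python3 ts.py .4984 -.0413 .095 -.077; python3 - <<'E'
from bench import *
import pickle,cv2
s=sense();c=capture('wrist');c2=capture('scene');c3=capture('top');pickle.dump((c,s,c2,c3),open('w2.pkl','wb'));cv2.imwrite('pics/w2.png',c['frame'][:,:,::-1])
E
```

```text
t 5.6 pos [ 0.4997 -0.0421  0.1752] yawy -0.076 tilt [ 9.e-04 -6.e-04 -1.e+00] w 0.0495 F [ 0.  -0.6 -2.2]
shift [ 0.0008 -0.0014  0.0802] turn 0.0008
```

View pics/w2.png

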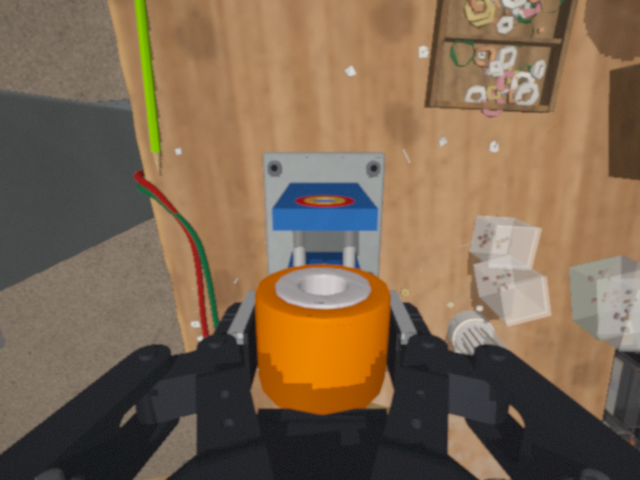

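```bash
python3 - <<'E'
from h import *
c,s=pickle.load(open('w2.pkl','rb'))[:2];c=wristcam(c,s)
obs=[((-50,60,12),(264,153)),((50,60,12),(384,153)),((-28,24,122),(273,230)),((28,24,122),(377,229)),((0,36,100),(325,201)),((-28,36,12),(287,183)),((28,36,12),(364,183)),((-28,36,122),(276,208)),((28,36,122),(375,208))]
o=[(c,np.array(l)/1e3,uv) for l,uv in obs]
p,r=fit(o,[.4984,-.0413,0,-.077]);print(p.round(4),r.tolist())
f=lambda q:fit(o,q)
p3=least_squares(lambda q:np.concatenate([(proj(c,W([q[0],q[1],0,q[2]],l))-uv).ravel() for c,l,uv in o]),[.5,-.04,-.07]).x;print('z0',p3.round(4))
for l,uv in obs:print(uv,proj(c,W([.4984,-.0413,0,-.077],np.array(l)/1e3)).round(1))
a=np.linspace(0,2*np.pi,73)
def sil(x):
    p=[x[0],x[1],x[2],-.077]
    L=np.array([[.025*np.cos(t),y,.025*np.sin(t)] for y in(-.02,.02) for t in a]);P=proj(c,W(p,L))
    return np.array([P[:,0].min(),P[:,0].max(),P[73:,1].min(),P[:,1].max(),*proj(c,W(p,(0,.02,0)))[0]])
ob=np.array([256,390,265,414,324,285])
r=least_squares(lambda x:sil(x)-ob,[.4997,-.0421,.18],diff_step=1e-3);print('roller',r.x,r.fun)
E
```

```text
[ 0.503  -0.0431 -0.0085 -0.073 ] [[0.7, 0.4], [0.6, 0.2], [1.8, 0.4], [1.2, 0.3], [0.0, 0.0], [3.8, 0.3], [6.9, 0.5], [2.0, 0.2], [1.7, 0.0]]
z0 [ 0.5031 -0.0416 -0.0739]
(264, 153) [[256.  151.8]]
(384, 153) [[381. 152.]]
(273, 230) [[264.1 230.7]]
(377, 229) [[369.7 230.9]]
(325, 201) [[317.3 201. ]]
(287, 183) [[284.4 182. ]]
(364, 183) [[352.7 182.1]]
(276, 208) [[263.  208.4]]
(375, 208) [[370.6 208.6]]
roller [ 0.50125587 -0.04544353  0.17460329] [ 2.83138786 -2.15324325 -2.21875734  2.00909207 -0.70054033 -0.31635522]
```

```bash
python3 - <<'E'
from h import *
w,s,sc,tp=pickle.load(open('w2.pkl','rb'));w=wristcam(w,s)
a=np.linspace(0,2*np.pi,73)
L=np.array([[.025*np.cos(t),y,.025*np.sin(t)] for y in(-.02,.02) for t in a])
def box(c,p):P=proj(c,W(p,L));return np.r_[P.min(0),P.max(0)]
for n,c in(('scene',sc),('top',tp),('wrist',w)):
    h=cv2.cvtColor(c['frame'],cv2.COLOR_RGB2HSV);m=cv2.inRange(h,(8,180,120),(20,255,255))
    pr=box(c,[.5,-.0435,.181,-.077]);b=np.zeros_like(m);b[int(pr[1])-15:int(pr[3])+15,int(pr[0])-15:int(pr[2])+15]=1
    v,u=np.nonzero(m*b);print(n,'pred',pr.round(1),'obs',u.min(),v.min(),u.max()+1,v.max()+1)
# wrist, z fixed
for z in(.178,.183):
    f=lambda x:np.r_[proj(w,W([x[0],x[1],z,-.077],(0,.02,0)))[0]-[324,285], box(w,[x[0],x[1],z,-.077])[2]-390, box(w,[x[0],x[1],z,-.077])[0]-256]
    print(z,least_squares(f,[.5,-.04],diff_step=1e-3).x)
im=np.hstack([cv2.resize(c['frame'][v:v+80,u:u+80],(400,400),interpolation=cv2.INTER_CUBIC) for c,u,v in((sc,265,190),(tp,310,215))])
cv2.imwrite('pics/c3.png',im[:,:,::-1])
E
```

```text
scene pred [282.3 204.8 316.9 238.5] obs 287 189 320 236Traceback (most recent call last):
  File "<stdin>", line 9, in <module>
    return umr_minimum(a, axis, None, out, keepdims, initial, where)
ValueError: zero-size array to reduction operation minimum which has no identity
```

```bash
python3 - <<'E'
from h import *
w,s,sc,tp=pickle.load(open('w2.pkl','rb'));w=wristcam(w,s)
a=np.linspace(0,2*np.pi,73)
L=np.array([[.025*np.cos(t),y,.025*np.sin(t)] for y in(-.02,.02) for t in a])
def box(c,p):P=proj(c,W(p,L));return np.r_[P.min(0),P.max(0)]
for z in(.178,.183):
    f=lambda x:np.r_[proj(w,W([x[0],x[1],z,-.077],(0,.02,0)))[0]-[324,285], box(w,[x[0],x[1],z,-.077])[2]-390, box(w,[x[0],x[1],z,-.077])[0]-256]
    print(z,least_squares(f,[.5,-.04],diff_step=1e-3).x)
im=cv2.resize(sc['frame'][180:300,260:360],(500,600),interpolation=cv2.INTER_CUBIC)
def ln(p,col):
  for l in (L[:73],L[73:]):
    cv2.polylines(im,[((proj(sc,W(p,l))-[260,180])*5).astype(int)],True,col,1)
ln([.5,-.0435,.183,-.077],(255,255,255))
ring=np.array([[.007*np.cos(t),-.036,.1+.007*np.sin(t)] for t in a])
for p,col in(([.4984,-.0413,0,-.077],(0,255,0)),([.5015,-.042,0,-.075],(255,0,0))):
  for l in(ring,np.array([[-.028,-.036,.012],[-.028,-.036,.122],[.028,-.036,.122],[.028,-.036,.012]])):cv2.polylines(im,[((proj(sc,W(p,l))-[260,180])*5).astype(int)],True,col,1)
cv2.imwrite('pics/c3.png',im[:,:,::-1])
E
```

```text
0.178 [ 0.50134149 -0.04405444]
0.183 [ 0.50146807 -0.04200529]
```

View pics/c3.png

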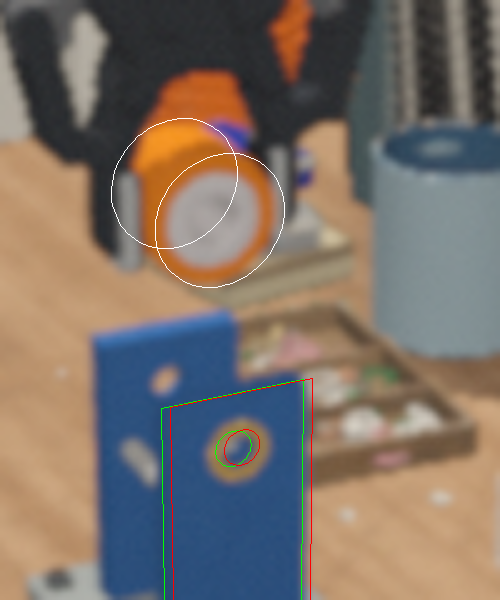

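>>> nudge_tcp(rows=[[[0.0005, 0.0015, 0.02], 0, 0.04], [[0.0005, 0.0015, 0.04], 0, 0.04], [[0.0005, 0.0015, 0.055], 0, 0.04], [[0.0005, 0.0015, 0.065], 0, 0.04], [[0.0005, 0.0015, 0.073], 0, 0.04], [[0.0005, 0.0015, 0.078], 0, 0.04], [[0.0005, 0.0015, 0.081], 0, 0.04], [[0.0005, 0.0015, 0.081], 0, 0.04]], squeeze=40)

```text
t: 6.55
tool_pos: [0.5009, -0.0418, 0.0943]
ee_rot: [0.0, 0.734, 0.679, 0.0]
contact_force: [-0.2, -0.1, -2.5]
width: 0.0494
grip_force: 42.7
```

```bash
python3 ts.py .5012 -.0415 .092 -.075
```

```text
t 6.55 pos [ 0.5009 -0.0418  0.0943] yawy -0.077 tilt [ 1.e-04 -0.e+00 -1.e+00] w 0.0494 F [-0.2 -0.1 -2.5]
shift [0.0003 0.0003 0.0023] turn -0.0021
```

Not touching yet; lower a little further to feel the rails.

>>> nudge_tcp(rows=[[[0, 0, 0.001], 0, 0.04], [[0, 0, 0.002], 0, 0.04], [[0, 0, 0.003], 0, 0.04], [[0, 0, 0.003], 0, 0.04]], squeeze=40)

```text
t: 6.95
tool_pos: [0.5011, -0.0417, 0.0915]
ee_rot: [0.0, 0.734, 0.679, 0.0]
contact_force: [0.8, -0.7, -1.6]
width: 0.0492
grip_force: 42.7
```

```bash
python3 ts.py .5012 -.0415 .092 -.075
```

```text
t 6.95 pos [ 0.5011 -0.0417  0.0915] yawy -0.077 tilt [ 6.e-04 -1.e-04 -1.e+00] w 0.0492 F [ 0.8 -0.7 -1.6]
shift [ 0.0002  0.0001 -0.0005] turn -0.0019
```

>>> nudge_tcp(rows=[[[0, 0, 0.001], 0, 0.04], [[0, 0, 0.002], 0, 0.04], [[0, 0, 0.002], 0, 0.04]], squeeze=40)

```text
t: 7.25
tool_pos: [0.5012, -0.0418, 0.0913]
ee_rot: [0.0, 0.734, 0.679, 0.0]
contact_force: [-3.9, 0.6, 12.1]
width: 0.0491
grip_force: 43.8
```

```bash
python3 ts.py .5012 -.0415 .092 -.075
```

```text
t 7.25 pos [ 0.5012 -0.0418  0.0913] yawy -0.077 tilt [ 7.e-04 -3.e-04 -1.e+00] w 0.0491 F [-3.9  0.6 12.1]
shift [ 0.0003  0.     -0.0007] turn -0.0016
```

>>> nudge_tcp(rows=[[[0, 0, -0.002], 0, 0.066], [[0, 0, -0.002], 0, 0.066], [[0, 0, -0.002], 0, 0.066], [[0, 0, -0.002], 0, 0.066], [[0, 0, -0.03], 0, 0.066], [[0, 0, -0.07], 0, 0.066], [[0, 0, -0.1], 0, 0.07], [[0, 0, -0.12], 0, 0.085], [[0, 0, -0.12], 0, 0.085], [[0, 0, -0.12], 0, 0.085]], squeeze=40)

```text
t: 8.25
tool_pos: [0.5008, -0.0417, 0.2091]
ee_rot: [0.0, 0.734, 0.679, 0.0]
contact_force: [-0.7, -0.3, 0.2]
width: 0.0851
grip_force: 0.0
```

```bash
python3 ts.py .5178 .3177 .055 -.208; python3 - <<'E'
from bench import *
import pickle,cv2
s=sense();c=capture('wrist');c2=capture('scene');c3=capture('top');pickle.dump((c,s,c2,c3),open('w3.pkl','wb'));
import numpy as np
r=lambda im,u,v:cv2.resize(im[v:v+120,u:u+120],(400,400),interpolation=cv2.INTER_CUBIC)
im=np.hstack([cv2.resize(c['frame'][100:400,170:470],(400,400)),r(c2['frame'],250,210)]);cv2.imwrite('pics/w3.png',im[:,:,::-1])
E
```

```text
t 8.25 pos [ 0.5008 -0.0417  0.2091] yawy -0.077 tilt [ 3.e-04 -0.e+00 -1.e+00] w 0.0851 F [-0.7 -0.3  0.2]
shift [ 0.3597 -0.0107  0.1541] turn 0.131
```

View pics/w3.png

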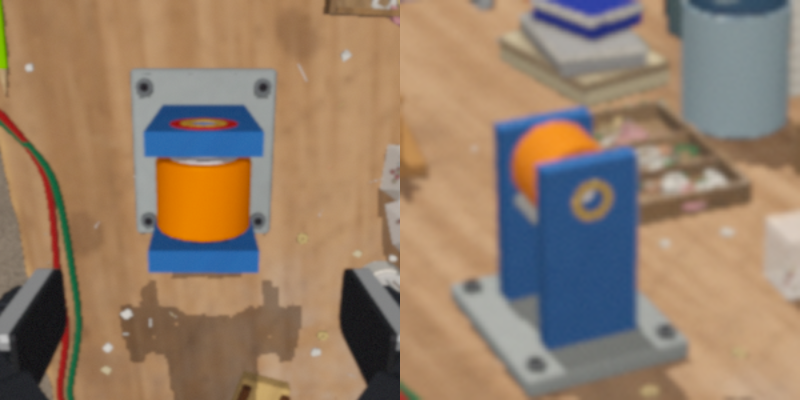

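Converted, 0.13 rad is 0.0414.

```bash
python3 ts.py .516 .318 .165 -.2055
```

```text
t 8.4 pos [ 0.4995 -0.0415  0.2075] yawy -0.077 tilt [-3.3e-03  7.0e-04 -1.0e+00] w 0.0847 F [ 0.2 -0.4 -0.2]
shift [ 0.3597 -0.0111  0.0427] turn 0.1284
```

>>> nudge_tcp(rows=[[[0.05, -0.001, 0], 0.0095, 0.085], [[0.1, -0.003, 0], 0.0191, 0.085], [[0.15, -0.004, 0], 0.0286, 0.085], [[0.2, -0.006, 0], 0.0414, 0.085], [[0.25, -0.007, 0.01], 0.0414, 0.085], [[0.3, -0.009, 0.02], 0.0414, 0.085], [[0.34, -0.012, 0.03], 0.0411, 0.085], [[0.36, -0.0125, 0.04], 0.0411, 0.085], [[0.36, -0.0125, 0.044], 0.0411, 0.085], [[0.36, -0.0125, 0.044], 0.0411, 0.085], [[0.36, -0.0125, 0.044], 0.0411, 0.085]])

```text
t: 9.5
tool_pos: [0.5158, 0.3166, 0.1649]
ee_rot: [0.0, 0.777, 0.63, -0.001]
contact_force: [0.4, -0.2, -0.2]
width: 0.0848
grip_force: 0.0
```

```bash
python3 ts.py .516 .318 .050 -.2055 ; python3 - <<'E'
from bench import *
import pickle,cv2
s=sense();c=capture('wrist');pickle.dump((c,s),open('w4.pkl','wb'))
cv2.imwrite('pics/w4.png',c['frame'][:,:,::-1])
E
```

```text
t 9.5 pos [0.5158 0.3166 0.1649] yawy -0.208 tilt [-0.0011 -0.0011 -1.    ] w 0.0848 F [ 0.4 -0.2 -0.2]
shift [ 0.0015 -0.      0.1149] turn -0.0021
```

View pics/w4.png

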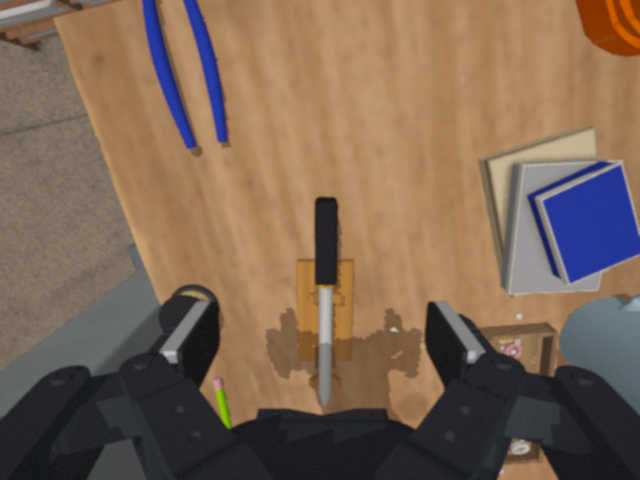

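```bash
python3 - <<'E'
from h import *
c,s=pickle.load(open('w4.pkl','rb'));c=wristcam(c,s)
for uv,z in(((326,199),.067),((326,284),.067),((324.5,405),.055)):
    X=ray(c,uv,z);q=s['ee_rot'];R=Ro.from_quat([*q[1:],q[0]]).as_matrix();print(X.round(4),(R.T@(X-s['tool_pos'])).round(4))
t=tri([(c,(324.5,405)),(D['top'],(250.5,255.25)),(D['scene'],(247.2,243.2))]);print(t)
E
```

```text
[0.5266 0.3492 0.067 ] [0.0342 0.004  0.0978]
[0.5147 0.2911 0.067 ] [-0.0251  0.0042  0.0979]
[0.4909 0.1813 0.055 ] [-0.1374  0.0036  0.11  ]
[0.49019625 0.18085219 0.05423654]
```

>>> nudge_tcp(rows=[[[0.003, 0.002, 0.04], 0, 0.085], [[0.003, 0.002, 0.08], 0, 0.07], [[0.003, 0.002, 0.105], 0, 0.06], [[0.003, 0.002, 0.116], 0, 0.05], [[0.003, 0.002, 0.116], 0, 0.04], [[0.003, 0.002, 0.116], 0, 0.01], [[0.003, 0.002, 0.116], 0, 0.01], [[0.003, 0.002, 0.116], 0, 0.01], [[0.003, 0.002, 0.116], 0, 0.01], [[0.003, 0.002, 0.116], 0, 0.01], [[0.003, 0.002, 0.116], 0, 0.01]], squeeze=80)

```text
t: 10.65
tool_pos: [0.5197, 0.3214, 0.0511]
ee_rot: [0.0, 0.776, 0.631, 0.001]
contact_force: [-1.5, 0.2, 6.6]
width: 0.0151
grip_force: 78.3
```

```bash
python3 ts.py .516 .318 .050 -.2055
```

```text
t 10.65 pos [0.5197 0.3214 0.0511] yawy -0.206 tilt [ 0.0027  0.001  -1.    ] w 0.0151 F [-1.5  0.2  6.6]
shift [-0.004  -0.003   0.0011] turn -0.0003
```

>>> nudge_tcp(rows=[[[0, 0, -0.02], 0, 0.01], [[0, 0, -0.05], 0, 0.01], [[0, 0, -0.08], 0, 0.01], [[0, 0, -0.08], 0, 0.01]], squeeze=80)

```text
t: 11.05
tool_pos: [0.5221, 0.3225, 0.1343]
ee_rot: [0.001, 0.776, 0.631, 0.005]
contact_force: [1.2, -0.2, -0.4]
width: 0.0147
grip_force: 78.2
```

```bash
python3 ts.py .5165 .168 .096 -.075
```

```text
t 11.05 pos [0.5221 0.3225 0.1343] yawy -0.206 tilt [ 0.009   0.0042 -1.    ] w 0.0147 F [ 1.2 -0.2 -0.4]
shift [-0.1526  0.0257  0.0376] turn -0.1307
```

The manual's scale: turns go in shares of pi rad. Converting my numbers, -0.131 rad is -0.0417.

>>> nudge_tcp(rows=[[[-0.03, 0.005, 0], -0.0095, 0.01], [[-0.06, 0.01, 0], -0.0191, 0.01], [[-0.09, 0.015, 0.01], -0.0286, 0.01], [[-0.12, 0.02, 0.02], -0.0382, 0.01], [[-0.14, 0.024, 0.03], -0.0417, 0.01], [[-0.1525, 0.0257, 0.0375], -0.0417, 0.01], [[-0.1525, 0.0257, 0.0375], -0.0417, 0.01], [[-0.1525, 0.0257, 0.0375], -0.0417, 0.01], [[-0.1525, 0.0257, 0.0375], -0.0417, 0.01]], squeeze=80)

```text
t: 11.95
tool_pos: [0.5132, 0.1672, 0.0923]
ee_rot: [0.0, 0.733, 0.68, 0.001]
contact_force: [0.1, -0.6, -0.9]
width: 0.0151
grip_force: 78.2
```

```bash
python3 ts.py .5165 .168 .096 -.075; python3 - <<'E'
from h import *
from bench import *
s=sense();c=capture('wrist');c2=capture('scene');c3=capture('top');pickle.dump((c,s,c2,c3),open('w5.pkl','wb'))
def r(im,u,v,w,h,W,H):return cv2.resize(im[v:v+h,u:u+w],(W,H),interpolation=cv2.INTER_CUBIC)
im=np.vstack([np.hstack([r(c['frame'],240,180,160,120,400,300),r(c['frame'],240,300,160,120,400,300)]),np.hstack([r(c2['frame'],250,200,100,75,400,300),r(c3['frame'],270,210,100,75,400,300)])])
cv2.imwrite('pics/w5.png',im[:,:,::-1])
E
```

```text
t 11.95 pos [0.5132 0.1672 0.0923] yawy -0.074 tilt [ 1.3e-03  7.0e-04 -1.0e+00] w 0.0151 F [ 0.1 -0.6 -0.9]
shift [ 0.0011  0.0032 -0.0037] turn 0.0009
```

View pics/w5.png

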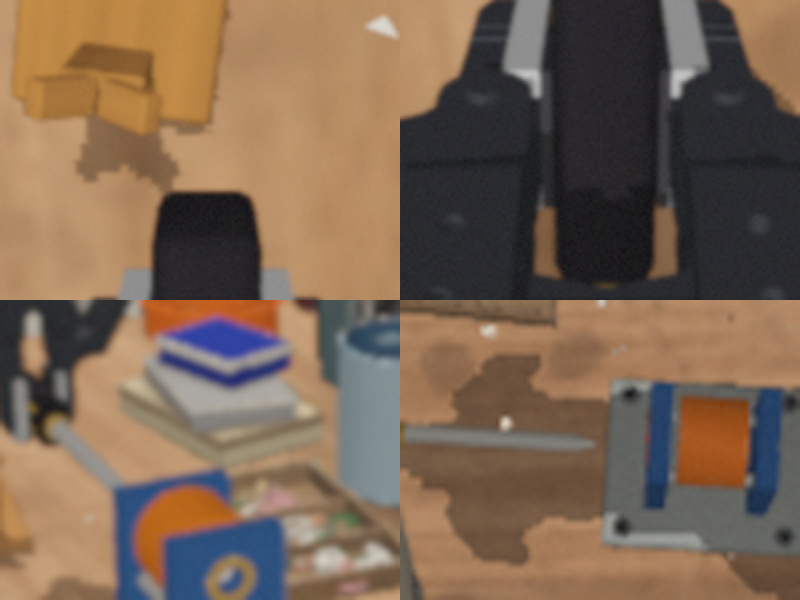

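```bash
cat > ax.py <<'E'
from h import *
from scipy.spatial.transform import Rotation as Ro
def dirv(yaw,pit):return np.array([-np.sin(yaw)*np.cos(pit),np.cos(yaw)*np.cos(pit),np.sin(pit)])
def perp(c,tip,d,uv):
    a,b=proj(c,[tip,tip+.11*d]);n=np.array([-(b-a)[1],(b-a)[0]]);n/=np.linalg.norm(n);return (np.array(uv)-a)@n
E
python3 - <<'E'
from ax import *
w,s,sc,tp=pickle.load(open('w5.pkl','rb'))
B=lambda u,v:(310+(u-400)/4,215+v/4)
S=lambda u,v:(250+u/4,200+(v-300)/4)
T=lambda u,v:(270+(u-400)/4,210+(v-300)/4)
def res(x,pit=None):
    tip=x[:3];d=dirv(x[3],x[4])
    return np.r_[proj(tp,tip)[0]-T(596,443),perp(tp,tip,d,T(400,434)),perp(sc,tip,d,S(62,428)),perp(sc,tip,d,S(115,485)),x[4]/.02]
r=least_squares(res,[.505,.03,.1,-.075,0]);print('tip',r.x.round(4),r.fun.round(2))
tip=r.x[:3];d=dirv(*r.x[3:]);print('grip c',(tip+.14*d).round(4),'TCP',s['tool_pos'].round(4))
t=D['top']
obs=[((50,60,12),B(452,60)),((50,-60,12),B(652,70)),((-50,-60,12),B(645,232)),((-50,60,12),B(443,220)),
((28,36,122),B(492,63)),((28,24,122),B(513,63)),((-28,36,122),B(487,163)),((-28,24,122),B(508,163)),
((28,-24,122),B(600,70)),((28,-36,122),B(621,70)),((-28,-24,122),B(592,170)),((-28,-36,122),B(613,170))]
f=lambda q:np.concatenate([(proj(t,W([q[0],q[1],0,q[2]],np.array(l)/1e3))-uv).ravel() for l,uv in obs])
print('stand top',least_squares(f,[.5,-.04,-.07]).x.round(4))
for p in([.4984,-.0413,0,-.077],[.5008,-.0415,0,-.075]):
    cy,sy=np.cos(p[3]),np.sin(p[3]);v=tip-np.array(p[:3]);print('tip in stand',cy*v[0]+sy*v[1],-sy*v[0]+cy*v[1],v[2])
E
```

```text
tip [ 0.4985  0.0239  0.0986 -0.075   0.003 ] [-0.01  0.24 -0.24  0.41 -0.38  0.15]
grip c [0.509  0.1635 0.099 ] TCP [0.5132 0.1672 0.0923]
stand top [ 0.498  -0.0411 -0.0798]
tip in stand -0.004899191933945885 0.0649670310316256 0.09862132688339294
tip in stand -0.007177487265048582 0.06499630594111033 0.09862132688339294
```

>>> nudge_tcp(rows=[[[0, 0.002, -0.0015], 0, 0.01], [[0, 0.004, -0.003], 0, 0.01], [[0, 0.004, -0.003], 0, 0.01], [[0, 0.004, -0.003], 0, 0.01], [[0, 0.004, -0.003], 0, 0.01]], squeeze=80)

```text
t: 12.6
tool_pos: [0.5165, 0.1658, 0.0948]
ee_rot: [-0.0, 0.733, 0.68, -0.0]
contact_force: [0.8, -0.1, -0.4]
width: 0.0148
grip_force: 78.2
```

```bash
python3 ts.py .5165 .168 .096 -.075; python3 - <<'E'
from ax import *
from bench import *
s=sense();sc=capture('scene');tp=capture('top');pickle.dump((s,sc,tp),open('w6.pkl','wb'))
# shank rows in top view: bright-grey profile centre per column; V-S test vs wood
f=tp['frame'].astype(float)
h=cv2.cvtColor(tp['frame'],cv2.COLOR_RGB2HSV)
for u in range(274,324,4):
    col=h[234:256,u];m=np.nonzero(col[:,1]<60)[0];print(u,(m.min()+234,m.max()+234,m.mean()+234) if len(m) else None, h[244,u])
E
```

```text
t 12.6 pos [0.5165 0.1658 0.0948] yawy -0.075 tilt [-1.e-04 -0.e+00 -1.e+00] w 0.0148 F [ 0.8 -0.1 -0.4]
shift [ 0.0022 -0.0002 -0.0012] turn -0.0001
274 (np.int64(240), np.int64(243), np.float64(241.5)) [ 14  92 114]
278 (np.int64(240), np.int64(243), np.float64(241.5)) [ 14  70 110]
282 (np.int64(240), np.int64(244), np.float64(242.0)) [ 14  54 113]
286 (np.int64(240), np.int64(244), np.float64(242.0)) [ 14  45 114]
290 (np.int64(240), np.int64(244), np.float64(242.0)) [ 16  34 113]
294 (np.int64(241), np.int64(244), np.float64(242.5)) [ 14  24 119]
298 (np.int64(241), np.int64(245), np.float64(243.0)) [ 20  19 124]
302 (np.int64(241), np.int64(245), np.float64(243.0)) [ 17  14 127]
306 (np.int64(241), np.int64(245), np.float64(243.0)) [ 13  14 127]
310 (np.int64(242), np.int64(245), np.float64(243.5)) [ 19  16 126]
314 (np.int64(242), np.int64(245), np.float64(243.5)) [ 15  16 128]
318 (np.int64(243), np.int64(245), np.float64(244.0)) [ 16  27 121]
322 (np.int64(235), np.int64(255), np.float64(245.0)) [20 25 92]
```

```bash
python3 - <<'E'
from ax import *
t=D['top']
us=np.arange(274,319,4);vs=np.array([241.5,241.5,242,242,242,242.5,243,243,243,243.5,243.5,244])+.4
k=np.polyfit(us+.4,vs,1)
for p in([.498,-.0411,0,-.0798],[.4984,-.0413,0,-.077],[.5008,-.0415,0,-.075]):
    for y in(.07,.14): 
        P=proj(t,W(p,(0,y,.1)))[0];print(p,y,P.round(2),'axle v',np.polyval(k,P[0]).round(2))
# seated roller and cheeks in current top image by colour (relative check)
s,sc,tp=pickle.load(open('w6.pkl','rb'))
h=cv2.cvtColor(tp['frame'],cv2.COLOR_RGB2HSV)
m=cv2.inRange(h,(5,170,100),(20,255,255));b=np.zeros_like(m);b[215:265,330:365]=255;m&=b
r=cv2.minAreaRect(np.argwhere(m)[:,::-1].astype(np.float32));print('orange',r)
L=np.array([[.025*np.cos(a),y,.025*np.sin(a)] for y in(-.02,.02) for a in np.linspace(0,6.283,73)])
for p in([.498,-.0411,.1,-.0798],[.5008,-.0415,.1,-.075]):
    print(cv2.minAreaRect(proj(t,W(p,L)).astype(np.float32)))
E
```

```text
[0.498, -0.0411, 0, -0.0798] 0.07 [316.78 243.69] axle v 244.17
[0.498, -0.0411, 0, -0.0798] 0.14 [285.46 241.81] axle v 242.41
[0.4984, -0.0413, 0, -0.077] 0.07 [316.86 243.6 ] axle v 244.18
[0.4984, -0.0413, 0, -0.077] 0.14 [285.53 241.8 ] axle v 242.41
[0.5008, -0.0415, 0, -0.075] 0.07 [316.93 242.59] axle v 244.18
[0.5008, -0.0415, 0, -0.075] 0.14 [285.61 240.86] axle v 242.42
orange ((348.0, 245.5), (21.0, 16.0), 90.0)
((348.3056945800781, 245.58279418945312), (18.760047912597656, 22.44342803955078), 3.4232962131500244)
((348.45068359375, 244.33840942382812), (18.77254295349121, 22.434120178222656), 3.151839017868042)
```

>>> nudge_tcp(rows=[[[-0.008, 0.0007, -0.001], 0, 0.01], [[-0.016, 0.0007, -0.001], 0, 0.01], [[-0.024, 0.0007, -0.001], 0, 0.01], [[-0.028, 0.0007, -0.001], 0, 0.01], [[-0.032, 0.0007, -0.001], 0, 0.01], [[-0.036, 0.0007, -0.001], 0, 0.01], [[-0.036, 0.0007, -0.001], 0, 0.01]], squeeze=80)

```text
t: 13.4
tool_pos: [0.5145, 0.1294, 0.0958]
ee_rot: [-0.0, 0.733, 0.68, -0.0]
contact_force: [-0.2, 0.4, -1.3]
width: 0.0146
grip_force: 78.2
```

```bash
python3 ts.py .5135 .128 .096 -.075; python3 - <<'E'
from ax import *
from bench import *
s=sense();sc=capture('scene');tp=capture('top');pickle.dump((s,sc,tp),open('w7.pkl','wb'));print(s['torque'])
E
```

```text
t 13.4 pos [0.5145 0.1294 0.0958] yawy -0.076 tilt [-2.e-04 -1.e-04 -1.e+00] w 0.0146 F [-0.2  0.4 -1.3]
shift [-0.0015 -0.0009 -0.0002] turn -0.0007
[ 0.07831587  0.01945576 -0.01785837]
```

>>> nudge_tcp(rows=[[[-0.003, 0, 0], 0, 0.01], [[-0.006, 0, 0], 0, 0.01], [[-0.009, 0, 0], 0, 0.01], [[-0.012, 0, 0], 0, 0.01], [[-0.012, 0, 0], 0, 0.01]], squeeze=80)

```text
t: 14.0
tool_pos: [0.5136, 0.1175, 0.0958]
ee_rot: [0.0, 0.733, 0.68, -0.0]
contact_force: [0.1, 0.6, -1.7]
width: 0.0148
grip_force: 78.2
```

```bash
python3 ts.py .5135 .128 .096 -.075; python3 -c "
from bench import *
print(sense()['torque'])"
```

```text
t 14.0 pos [0.5136 0.1175 0.0958] yawy -0.076 tilt [-1.e-04 -1.e-04 -1.e+00] w 0.0148 F [ 0.1  0.6 -1.7]
shift [ 0.0104 -0.0009 -0.0002] turn -0.0005
[ 0.02055401  0.02868801 -0.04616466]
```

>>> nudge_tcp(rows=[[[-0.004, 0, 0], 0, 0.01], [[-0.008, 0, 0], 0, 0.01], [[-0.012, 0, 0], 0, 0.01], [[-0.016, 0, 0], 0, 0.01], [[-0.02, 0, 0], 0, 0.01], [[-0.024, 0, 0], 0, 0.01], [[-0.028, 0, 0], 0, 0.01], [[-0.032, 0, 0], 0, 0.01], [[-0.032, 0, 0], 0, 0.01]], squeeze=80)

```text
t: 14.9
tool_pos: [0.5112, 0.0855, 0.0958]
ee_rot: [0.0, 0.733, 0.68, -0.0]
contact_force: [-0.1, 0.4, -1.4]
width: 0.015
grip_force: 78.2
```

```bash
python3 ts.py .5115 .0873 .096 -.075; python3 -c "
from bench import *
print(sense()['torque'])"
```

```text
t 14.9 pos [0.5112 0.0855 0.0958] yawy -0.076 tilt [-1.e-04 -1.e-04 -1.e+00] w 0.015 F [-0.1  0.4 -1.4]
shift [ 0.0018  0.0002 -0.0002] turn -0.0006
[0.12656728 0.04794914 0.03131553]
```

>>> nudge_tcp(rows=[[[-0.003, 0, 0], 0, 0.01], [[-0.006, 0, 0], 0, 0.01], [[-0.009, 0, 0], 0, 0.01], [[-0.012, 0, 0], 0, 0.01], [[-0.015, 0, 0], 0, 0.01], [[-0.018, 0, 0], 0, 0.01], [[-0.021, 0, 0], 0, 0.01], [[-0.021, 0, 0], 0, 0.01]], squeeze=80)

```text
t: 15.7
tool_pos: [0.5096, 0.0647, 0.0958]
ee_rot: [0.0, 0.733, 0.68, -0.0]
contact_force: [0.5, 1.0, -1.1]
width: 0.0148
grip_force: 78.2
```

```bash
python3 ts.py .5092 .0583 .096 -.075
```

```text
t 15.7 pos [0.5096 0.0647 0.0958] yawy -0.075 tilt [-0.e+00 -1.e-04 -1.e+00] w 0.0148 F [ 0.5  1.  -1.1]
shift [-0.0065  0.0001 -0.0002] turn -0.0005
```

>>> nudge_tcp(rows=[[[-0.003, 0, 0], 0, 0.01], [[-0.006, 0, 0], 0, 0.01], [[-0.009, 0, 0], 0, 0.01], [[-0.012, 0, 0], 0, 0.01], [[-0.015, 0, 0], 0, 0.01], [[-0.018, 0, 0], 0, 0.01], [[-0.02, 0, 0], 0, 0.01], [[-0.02, 0, 0], 0, 0.01], [[-0.02, 0, 0], 0, 0.01]], squeeze=80)

```text
t: 16.6
tool_pos: [0.5082, 0.0451, 0.0958]
ee_rot: [-0.0, 0.733, 0.68, 0.0]
contact_force: [-0.2, 1.0, -0.4]
width: 0.0148
grip_force: 78.2
```

```bash
python3 ts.py .5083 .045 .096 -.075; python3 - <<'E'
from ax import *
from bench import *
s=sense();sc=capture('scene');tp=capture('top');pickle.dump((s,sc,tp),open('w8.pkl','wb'));print(s['torque'])
h=cv2.cvtColor(tp['frame'],cv2.COLOR_RGB2HSV);h0=D['top']['frame'].astype(int)
P=proj(tp,W([.498,-.0411,.1,-.0798],np.array([[0,-.036,0],[0,-.046,0],[0,-.056,0],[0,-.066,0]])));print(P.round(1))
d=np.abs(tp['frame'].astype(int)-h0).sum(2)
m=d>60;m[:,:364]=0;m[:,390:]=0;m[:238]=0;m[256:]=0;v,u=np.nonzero(m);print('top',sorted(set(zip(u,v)))[:60])
P=proj(sc,W([.4995,-.0413,.1,-.077],np.array([[0,-.036,0],[0,-.046,0],[0,-.056,0],[0,-.066,0]])));print(P.round(1))
d=np.abs(sc['frame'].astype(int)-D['scene']['frame'].astype(int)).sum(2)[252:275,298:322];print(d)
E
```

```text
t 16.6 pos [0.5082 0.0451 0.0958] yawy -0.075 tilt [-0.e+00  1.e-04 -1.e+00] w 0.0148 F [-0.2  1.  -0.4]
shift [-0.0001  0.0001 -0.0002] turn -0.0001
[ 0.02581222 -0.02375735 -0.00677952]
[[364.3 246.5]
 [368.7 246.8]
 [373.2 247.1]
 [377.7 247.3]]
top [(np.int64(364), np.int64(238)), (np.int64(364), np.int64(239)), (np.int64(364), np.int64(240)), (np.int64(364), np.int64(241)), (np.int64(364), np.int64(242)), (np.int64(364), np.int64(243)), (np.int64(364), np.int64(244)), (np.int64(364), np.int64(245)), (np.int64(364), np.int64(246)), (np.int64(364), np.int64(247)), (np.int64(364), np.int64(248)), (np.int64(364), np.int64(249)), (np.int64(364), np.int64(250)), (np.int64(364), np.int64(251)), (np.int64(364), np.int64(252)), (np.int64(364), np.int64(253)), (np.int64(364), np.int64(254)), (np.int64(364), np.int64(255)), (np.int64(365), np.int64(238)), (np.int64(365), np.int64(239)), (np.int64(365), np.int64(240)), (np.int64(366), np.int64(238)), (n
[... 2898 characters left out ...]
12  15  13  14  14  18  29  45  68  97  93  48  12  10  16  10   8
   16  12   7  12  13  10]
 [ 21   8   9  21  12  12  14  31  58  96 128 138  91  31  14  16  15   5
   18  13  11  10  13  17]
 [ 11  13  15  16  12  15  32  62  99 130 148 150 108  56  18  10  10  13
   11  14   9  10  10  11]
 [ 13  13  13  14  11  15  37  75 117 148 149 148 113  73  36  10   8  17
   13   9   9  14  15  17]
 [ 14  18  12  15   6  12  24  47  83 103 123 131 122  89  45  21  10  14
   10  12  13   5   8  20]
 [ 12  11   7  14  13  10  11  15  36  60  79  99 105 116  99  50  15  14
    6  12  19  17  13  14]
 [  8   6  10  12  15  13  14  10  21  24  46  62  79 117 127  74  22  11
   10  13  13  10  16  12]]
```

>>> nudge_tcp(rows=[[[-0.002, 0, 0], 0, 0.01], [[-0.002, 0, 0], 0, 0.01], [[-0.002, 0, 0], 0, 0.01], [[-0.002, 0, 0], 0, 0.01], [[-0.002, 0, 0], 0, 0.01]], squeeze=80)

```text
t: 17.2
tool_pos: [0.5081, 0.0432, 0.0958]
ee_rot: [0.0, 0.733, 0.68, 0.0]
contact_force: [0.3, 0.3, -1.5]
width: 0.0148
grip_force: 78.2
```

```bash
python3 -c "
from bench import *
print(hand_in())"
```

```text
the job is handed in; nothing more can be done
None
```

The job was handed in at 17.2 s: the roller lies released on the rails and the axle is through both bushings. By the top camera its tip is about 2 cm past the far cheek. The grip is still held at 78 N, with no sign of wedging (under 2 N on the tool); the hand-in gave no verdict.

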